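Angle an aluminium profile past a post into its bay

TASK

Push the loose length of aluminium profile across the board and into the low three-sided bay, angling it past the post that stands before the bay's mouth by pushing first one end and then the other, until it lies flush along the bay's back wall between the two end walls. Keep it flat on the board the whole way, never lifted or tipped, and leave everything else on the bench where it stands.

Things in the scene. Friction and masses are not known exactly. Their poses are not given: they have to be found in the camera images.
- profile: the loose bar: straight square aluminium profile 220 mm long, 25 wide, 25 high, about 0.2 kg, bare metal with dark grooves, black end caps, both ends alike. Origin: centre of its underside; its y axis runs along its length, x across, z up. It starts on the robot's side of the bay, to the right, about parallel to the back wall or with its left (+y) end nearer the robot. Slides with ordinary friction
- bay_wall (a point): middle of the inner face of the bay's back wall, at board height; x points into the wall (away from the robot), y along it to the left, z up. The grey back wall is 300 mm long, 20 thick, 25 high and fixed to the board, turned up to 0.2 rad from the robot's axes. At home the bar's centre line is 12.5 mm in front of this face
- bay_mouth (a point): middle of the bay's open side (towards the robot), 45 mm in front of the back wall, at board height, axes as bay_wall. The two end walls (15 mm thick, 25 high) run from the back wall to this line; their inner faces are 135 mm left and right of it, so the inside is 270 mm long and 45 deep
- post: fixed upright steel post, 25.4 mm diameter (a 4 mm band 25 mm up is 26.4), 45 high, standing before the left half of the bay's mouth: axis 80 to 90 mm in front of the back wall's inner face and 55 to 90 mm left of its middle, so some 70 mm are free between post and back wall. Origin: centre of its underside
- lens_tall: a lens in a black ring on a tall steel post with a round 50 mm foot, 127 mm high, standing left of the bay; origin at the centre of its underside. Loose, not part of the job
- lens_short: a lens in a black ring on a short steel post with a round 50 mm foot, 92 mm high, standing to the right of the bay; origin at the centre of its underside. Loose, not part of the job
- driver: a screwdriver about 150 mm long lying on the board, in front and to the left of the post; origin near the middle of its length, on the board. Loose, not part of the job
- jar: a small closed jar, 44 mm across and 50 mm high, standing behind the bay's back wall; origin at the centre of its underside. Loose, not part of the job
- carton: a small cardboard box 50 x 70 x 40 mm standing behind the bay's back wall; origin at the centre of its underside. Loose, not part of the job
- mug: a white mug 76 mm across and 90 mm high at the right; origin at the centre of its underside. Loose, not part of the job
Not all that is in view belongs to the job. What is meant by the profile is not green or turquoise, and is the smaller of those in its own colour.

How it is judged:
By the outcome, as a careful person would: the job done as asked, in the order asked, and still so for the second after the job is handed in, with the robot touching nothing.
It also fails if it takes over 72 s, if anything falls off the work surface, if the arm or the gripper's body presses on something with over 40 N, if the wrist force passes 120 N, or if a joint passes its speed limit or range.

ROBOT

A 7-joint arm with a two-finger parallel gripper is mounted at the origin on the work surface. World frame = base frame: x ahead of the robot, y to its left, z up, the work surface at z = 0. Lengths are in m, angles in rad, forces in N, time in s.
With the tool pointing down it reaches from about 0.4 to 0.85 m from the base axis. Payload 4.5 kg.
Tool frame: the origin (TCP) lies at the very end of the fingers, on their centre line; the grasp point (between the pads) lies 19 mm behind it; z points along the fingers, x is the direction in which the jaws open and shut, and the axes are right-handed (so a half turn about z gives the same grasp; the last joint's range is limited). The gripper opens to 88 mm and grips with 3 to 60 N. Pads are 18 mm wide; open, the fingers measure 123 mm over their backs; the gripper's body (75 mm by 187 mm) begins 45 mm behind the grasp point.
Start: joints at [-1.196, 0.689, -0.195, 1.565, 0.157, 0.902, -0.215], TCP at [0.209, 0.589, 0.239] pointing down, gripper open.
Joint ranges: [-3.01, 3.01], [-0.46, 2.08], [-1.47, 1.51], [0.13, 2.56], [-1, 4.14], [0.04, 2.09], [-2.66, 2.66]. Speed limits (rad/s): [2.57, 2.57, 3.14, 3.14, 3.14, 3.14, 3.14].

INTERFACE

Orientations are given as a unit quaternion [x, y, z, w].
In Python, from plant import * gives the robot as it stands.
- The arm moves only by the tool apply_moves, never from a script. Its argument "series" is a list of rows, each an object of numbers: "x", "y", "z": the shift along the tool's x, y, z in units of 80 cm (1.0 is 80 cm); "wx", "wy", "wz": the turn, a rotation vector about the tool's x, y, z in units of pi rad (1.0 is pi rad); "fingers": the opening, from -1 (shut) to 1 (fully open), so that 0 is half open. In form: [{"x": .., "y": .., "z": .., "wx": .., "wy": .., "wz": .., "fingers": ..}, ...]. A call has 1 to 8 rows; each row shifts and turns the pose as measured when the row begins, along the tool's axes as they then stand; what a row does not reach is not made up. A row lasts 1/8 s, in which the tool goes at most 62.5 mm and 10.7 degrees, less where a joint would pass 70% of its speed; a pose out of reach is approached as far as the arm can. A call with a number of a shift or a turn outside -1 to 1 is refused whole. A call with a gripper value outside its range is refused whole. The fingers move at their own pace and stop on an object; "force" is the grip in N (left out, the last holds). Time passes only in rows, so rows that do not move let the fingers close. It gives the time, the measured TCP pose, the force and the opening at its end, in the units of the state.
- get_state(): the state, without advancing time (a new reading comes with each control period).
- snapshot(name): name is "side" or "top" or "wrist"; returns (picture, depth): 480x640x3 uint8, red, green, blue; 480x640 float32, m along the optical axis (not along the pixel's ray), 0 where there is no reading.
- camera_model(name): a dict with "camera_matrix" (3x3 intrinsics, pixels), "world_from_camera" (4x4, takes a point from camera to world coordinates). Camera axes: x right, y up, looking along -z (the intrinsics and any distortion apply to the point x, -y, -z); pixel columns grow to the right and rows downward; lengths in m; the calibration is good to about 2 mm. A picture is of the moment at which its call begins: read the wrist's pose just before it. camera_model takes no time and is no camera call; for the wrist camera it gives the pose at the moment of the call.
- finish_job(): hands the job in, once; it reports no verdict.
The state is a dict: "clock": time; "q": joint angles; "qd": joint speeds; "joint_torque": joint torques, N m; "tool_pos": TCP position; "eef_rot": TCP orientation; "contact_force": force on the tool from outside, world axes, zero at the start; "moment": the same for the moment, N m; "opening": opening from 0.0 (shut) to 1.0 (fully open).
Only numpy, scipy, OpenCV 4.12 (cv2) and the standard library are available. Lean on these libraries where they do the work, as an engineer would, in place of code of your own. Each camera call takes 0.05 s, during which the arm holds its last target. There are 200 camera calls.

## Working session

There is one attempt and no reset: what is moved stays moved. The work goes in short steps, Python scripts to look and compute and a tool call to move; the robot and the scene stay as the last step left them, time stands still between calls to the robot, and variables do not carry over. Pictures are saved under pics/ and viewed, about 8 in all and at most 12, crops included, and the job is handed in when it is done.

Besides the shell and the picture viewer there is one more tool, called after "Request:" as a command line: name --argument value ..., lists and objects as JSON in quotes. apply_moves: Moves the arm, as the interface text tells. Its arguments: {"type":"object","properties":{"series":{"type":"array","items":{"type":"object","properties":{"x":{"type":"number"},"y":{"type":"number"},"z":{"type":"number"},"wx":{"type":"number"},"wy":{"type":"number"},"wz":{"type":"number"},"fingers":{"type":"number"}}}},"force":{"type":"number"}},"required":["series"]}

```bash
mkdir -p pics; ls; python3 - <<'E'
from plant import *
import cv2,numpy as np
print(get_state())
for n in ("top","side"):
    p,d=snapshot(n); cv2.imwrite(f"pics/{n}0.png",p[:,:,::-1]); np.save(f"pics/{n}0.npy",d)
    m=camera_model(n); print(n,m)
E
```

```text
pics
{'clock': 0.0, 'q': array([-1.19621176,  0.68996533, -0.19450459,  1.56631805,  0.15732267,
        0.90248013, -0.21511972]), 'qd': array([-0.00112557,  0.00091381,  0.00116569,  0.00175123,  0.00022685,
       -0.00158131,  0.00179258]), 'joint_torque': array([-1.65541455e-04, -5.27570128e+01, -1.26679871e+00, -1.53426629e+01,
       -5.25793608e-02,  6.72435388e-03,  1.78283722e-04]), 'tool_pos': array([0.2087428 , 0.5884621 , 0.23792835]), 'eef_rot': array([ 8.16750029e-01,  5.76990988e-01, -6.79880576e-04,  5.72679046e-04]), 'contact_force': array([0.18813104, 0.87323601, 0.07413142]), 'moment': array([ 0.02089069, -0.03238029,  0.01933778]), 'opening': 0.9991859239490686}
top {'camera_matrix': array([[542.35905031,   0.        , 322.02156914],
       [  0.        , 542.35905031, 238.08394931],
       [  0.        ,   0.        ,   1.        ]]), 'world_from_camera': array([[-0.01312971,  0.99764206, -0.06736422,  0.46893604],
       [-0.99986771, -0.01245242,  0.01046427, -0.07525963],
       [ 0.00960074,  0.0674927 ,  0.99767357,  1.44413318],
       [ 0.        ,  0.        ,  0.        ,  1.        ]])}
side {'camera_matrix': array([[565.4666708 ,   0.        , 324.49259763],
       [  0.        , 565.4666708 , 239.0804379 ],
       [  0.        ,   0.        ,   1.        ]]), 'world_from_camera': array([[-0.99903042,  0.0088429 , -0.04312804,  0.4844312 ],
       [-0.03844364, -0.65262281,  0.75670704,  0.97152659],
       [-0.02145486,  0.75763135,  0.65233   ,  0.96663656],
       [ 0.        ,  0.        ,  0.        ,  1.        ]])}
```

View pics/top0.png

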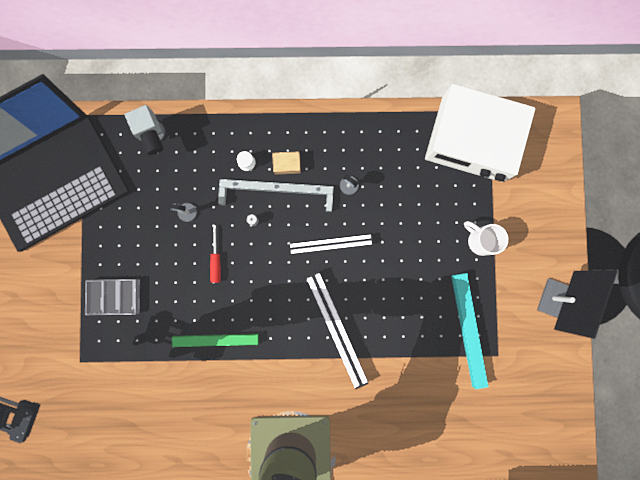

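View pics/side0.png

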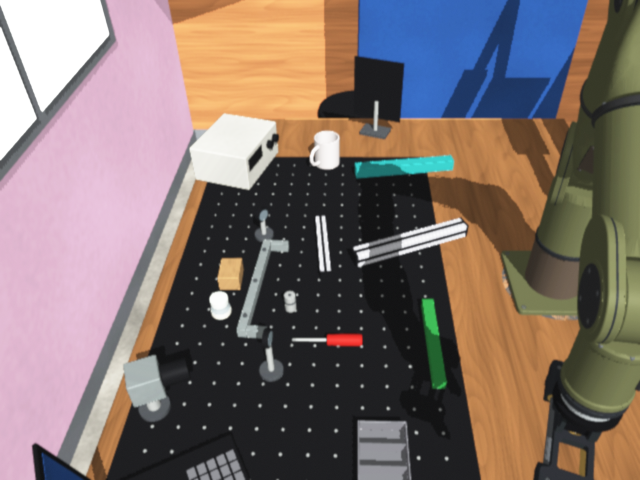

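Four bars are visible in the top view: bare metal at (331,243), a larger bare metal one at (337,330), green at (215,340) and turquoise at (470,330). The profile should be the smaller bare-metal one at (331,243). I'll confirm that in an enlarged crop and measure from it.

```bash
cat > h.py <<'E'
from plant import *
import cv2,numpy as np
def px2w(n,uv,z,m=None):
    m=m or camera_model(n); K=m["camera_matrix"];T=m["world_from_camera"]
    out=[]
    for u,v in uv:
        r=T[:3,:3]@np.array([(u-K[0,2])/K[0,0],-(v-K[1,2])/K[1,1],-1]); o=T[:3,3]
        out.append(o+r*(z-o[2])/r[2])
    return np.array(out)
def crop(p,x0,y0,w,h,s,name):
    cv2.imwrite(name,cv2.resize(p[y0:y0+h,x0:x0+w],None,fx=s,fy=s,interpolation=cv2.INTER_CUBIC))
E
python3 - <<'E'
from h import *
p=cv2.imread("pics/top0.png"); crop(p,170,160,210,130,3.8,"pics/c1.png")
E
```

```text
(no output)
```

View pics/c1.png

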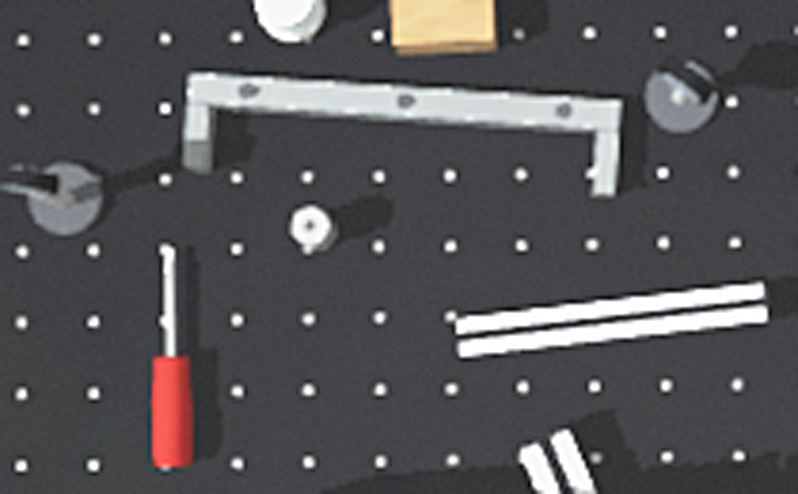

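The crop confirms it: the profile's corners are at crop px (455,320), (765,283), (769,321) and (459,357). The bay wall's inner edge runs (213,105)–(596,131), and the post top is at (312,222).

```bash
python3 - <<'E'
from h import *
np.set_printoptions(precision=4,suppress=True)
d=np.load("pics/top0.npy"); m=camera_model("top"); T=m["world_from_camera"];K=m["camera_matrix"]
def dep(u,v):
    z=float(np.median(d[v-1:v+2,u-1:u+2])); return T[:3,:3]@(z*np.array([(u-K[0,2])/K[0,0],-(v-K[1,2])/K[1,1],-1]))+T[:3,3]
print("board",dep(280,225),dep(340,265),"bar",dep(331,244),"wall",dep(277,186),"post",dep(252,218))
c=lambda L:[(170+(a+.5)/3.8-.5,160+(b+.5)/3.8-.5) for a,b in L]
f=lambda L,z:px2w("top",c(L),z)
b=f([(455,320),(765,283),(769,321),(459,357)],.037); print("bar",b,b.mean(0))
e=(b[0]+b[3]-b[1]-b[2])/2; print(np.linalg.norm(e),np.linalg.norm((b[0]+b[1]-b[2]-b[3])/2),"yaw",np.arctan2(-e[0],e[1]))
w=f([(213,105),(596,131),(188,73),(622,101),(590,195),(616,195)],.037); print("wall",w, np.arctan2(-(w[0]-w[1])[0],(w[0]-w[1])[1]),w[:2].mean(0))
w=f([(188,73),(622,101)],.037);print(np.arctan2(-(w[0]-w[1])[0],(w[0]-w[1])[1]),np.linalg.norm(w[0]-w[1]))
print("post",f([(311,222)],.057)); print("driver",f([(168,248),(172,465)],.02)); print("lens",f([(65,200),(682,97)],.015))
E
```

```text
board [0.6027 0.0212 0.0024] [ 0.4941 -0.1373  0.0008] bar [ 0.5489 -0.1135  0.0255] wall [0.7033 0.0265 0.0291] post [0.6179 0.0907 0.0443]
bar [[ 0.55   -0.005   0.037 ]
 [ 0.5727 -0.2176  0.037 ]
 [ 0.5466 -0.2198  0.037 ]
 [ 0.5247 -0.0075  0.037 ]] [ 0.5485 -0.1125  0.037 ]
0.21357814140167178 0.02582975022603244 yaw 0.10475520134103998
wall [[ 0.7002  0.1599  0.037 ]
 [ 0.6791 -0.1032  0.037 ]
 [ 0.7226  0.1771  0.037 ]
 [ 0.6997 -0.1214  0.037 ]
 [ 0.6348 -0.0984  0.037 ]
 [ 0.6346 -0.1163  0.037 ]] -0.08000453743885765 [0.6896 0.0284 0.037 ]
-0.07654214197057536 0.2993163827136182
post [[0.6164 0.0906 0.057 ]]
driver [[0.6034 0.194  0.02  ]
 [0.4536 0.1912 0.02  ]]
lens [[ 0.6383  0.2664  0.015 ]
 [ 0.7056 -0.1641  0.015 ]]
```

```bash
cat >> h.py <<'E'
from scipy.spatial.transform import Rotation as R
BO=np.array([.692,.030]); BA=-.078
def b2w(x,y): 
    c,s=np.cos(BA),np.sin(BA); return BO+np.array([c*x-s*y,s*x+c*y])
def w2b(p):
    c,s=np.cos(BA),np.sin(BA); d=np.array(p)[:2]-BO; return np.array([c*d[0]+s*d[1],-s*d[0]+c*d[1]])
def plan(bx,by,z,th,n):
    """th: jaw axis angle relative to bay x; straight line to bay point in n rows"""
    s=get_state(); p=s["tool_pos"]; r=R.from_quat(s["eef_rot"])
    xa=r.as_matrix()[:,0]; th0=np.arctan2(xa[1],xa[0]); t=np.append(b2w(bx,by),z)
    T=R.from_matrix(np.array([[np.cos(BA+th),np.sin(BA+th),0],[np.sin(BA+th),-np.cos(BA+th),0],[0,0,-1]]))
    rv=(r.inv()*T).as_rotvec()/n; 
    print("clock",s["clock"],"bay",w2b(p),"z",p[2],"th",th0-BA,"F",s["contact_force"])
    for i in range(n):
        v=(r*R.from_rotvec(rv*i)).inv().apply((t-p)/n)/.8
        print(i,np.round(v,4),np.round(rv/np.pi,4))
E
python3 -c "
from h import *
plan(-.195,-.065,.2,0,12)"
```

```text
clock 0.1 bay [-0.52532052  0.51917162] z 0.2380015180483853 th 1.3080473506348869 F [-0.16277925  0.20618052 -0.29113116]
0 [-0.0498  0.049   0.004 ] [0.     0.     0.0347]
1 [-0.0442  0.0542  0.004 ] [0.     0.     0.0347]
2 [-0.038   0.0586  0.004 ] [0.     0.     0.0347]
3 [-0.0314  0.0624  0.004 ] [0.     0.     0.0347]
4 [-0.0245  0.0655  0.004 ] [0.     0.     0.0347]
5 [-0.0172  0.0678  0.004 ] [0.     0.     0.0347]
6 [-0.0097  0.0692  0.004 ] [0.     0.     0.0347]
7 [-0.0021  0.0699  0.004 ] [0.     0.     0.0347]
8 [0.0055 0.0697 0.004 ] [0.     0.     0.0347]
9 [0.013  0.0687 0.004 ] [0.     0.     0.0347]
10 [0.0204 0.0669 0.004 ] [0.     0.     0.0347]
11 [0.0276 0.0642 0.004 ] [0.     0.     0.0347]
```

Request:
apply_moves --series '[{"x": -0.05,"y": 0.049,"z": 0,"wz": 0.035,"fingers": -1},{"x": -0.044,"y": 0.054,"wz": 0.035,"fingers": -1},{"x": -0.038,"y": 0.059,"wz": 0.035,"fingers": -1},{"x": -0.031,"y": 0.062,"wz": 0.035,"fingers": -1},{"x": -0.025,"y": 0.065,"wz": 0.035,"fingers": -1},{"x": -0.017,"y": 0.068,"wz": 0.035,"fingers": -1},{"x": -0.01,"y": 0.069,"wz": 0.035,"fingers": -1},{"x": -0.002,"y": 0.07,"wz": 0.035,"fingers": -1}]' --force 20

```text
schema error: expected keys x, y, z, wx, wy, wz, fingers
```

```bash
python3 -c "
from h import *
plan(-.195,-.065,.1,0,8)"
```

```text
clock 0.1 bay [-0.52532052  0.51917162] z 0.2380015180483853 th 1.3080473506348869 F [-0.16277925  0.20618052 -0.29113116]
0 [-0.0747  0.0735  0.0217] [0.     0.0001 0.052 ]
1 [-0.0617  0.0847  0.0217] [0.     0.0001 0.052 ]
2 [-0.0471  0.0937  0.0216] [0.     0.0001 0.052 ]
3 [-0.0313  0.1001  0.0216] [0.     0.0001 0.052 ]
4 [-0.0146  0.1038  0.0216] [0.     0.0001 0.052 ]
5 [0.0025 0.1048 0.0216] [0.     0.0001 0.052 ]
6 [0.0196 0.103  0.0216] [0.     0.0001 0.052 ]
7 [0.0361 0.0985 0.0216] [0.     0.0001 0.052 ]
```

All keys are required in every row.

Request:
apply_moves --series '[{"x": -0.05,"y": 0.049,"z": 0,"wx": 0,"wy": 0,"wz": 0.035,"fingers": -1},{"x": -0.044,"y": 0.054,"z": 0,"wx": 0,"wy": 0,"wz": 0.035,"fingers": -1},{"x": -0.038,"y": 0.059,"z": 0,"wx": 0,"wy": 0,"wz": 0.035,"fingers": -1},{"x": -0.031,"y": 0.062,"z": 0,"wx": 0,"wy": 0,"wz": 0.035,"fingers": -1},{"x": -0.025,"y": 0.065,"z": 0,"wx": 0,"wy": 0,"wz": 0.035,"fingers": -1},{"x": -0.017,"y": 0.068,"z": 0,"wx": 0,"wy": 0,"wz": 0.035,"fingers": -1},{"x": -0.01,"y": 0.069,"z": 0,"wx": 0,"wy": 0,"wz": 0.035,"fingers": -1},{"x": -0.002,"y": 0.07,"z": 0,"wx": 0,"wy": 0,"wz": 0.035,"fingers": -1}]' --force 20

```text
clock: 1.1
tool_pos: [0.3943, 0.1729, 0.2353]
eef_rot: [0.986, 0.165, -0.001, -0.0]
contact_force: [0.9, 1.0, 0.1]
opening: 0.116
```

```bash
python3 -c "
from h import *
plan(-.195,-.065,.1,0,8)"
```

```text
clock 1.1 bay [-0.30793535  0.11924189] z 0.23534956266348422 th 0.4085741931947061 F [0.91274994 1.02180947 0.11617419]
0 [0.0048 0.0335 0.0211] [-0.      0.0001  0.0163]
1 [0.0065 0.0332 0.0211] [-0.      0.0001  0.0163]
2 [0.0082 0.0328 0.0211] [-0.      0.0001  0.0163]
3 [0.0098 0.0323 0.0211] [-0.      0.0001  0.0163]
4 [0.0115 0.0318 0.0211] [-0.      0.0001  0.0163]
5 [0.0131 0.0312 0.0211] [-0.      0.0001  0.0163]
6 [0.0146 0.0304 0.0211] [-0.      0.0001  0.0163]
7 [0.0162 0.0297 0.0211] [-0.      0.0001  0.0163]
```

Request:
apply_moves --series '[{"x": 0.005,"y": 0.034,"z": 0.021,"wx": 0,"wy": 0,"wz": 0.016,"fingers": -1},{"x": 0.007,"y": 0.033,"z": 0.021,"wx": 0,"wy": 0,"wz": 0.016,"fingers": -1},{"x": 0.008,"y": 0.033,"z": 0.021,"wx": 0,"wy": 0,"wz": 0.016,"fingers": -1},{"x": 0.01,"y": 0.032,"z": 0.021,"wx": 0,"wy": 0,"wz": 0.016,"fingers": -1},{"x": 0.012,"y": 0.032,"z": 0.021,"wx": 0,"wy": 0,"wz": 0.016,"fingers": -1},{"x": 0.013,"y": 0.031,"z": 0.021,"wx": 0,"wy": 0,"wz": 0.016,"fingers": -1},{"x": 0.015,"y": 0.03,"z": 0.021,"wx": 0,"wy": 0,"wz": 0.016,"fingers": -1},{"x": 0.016,"y": 0.03,"z": 0.021,"wx": 0,"wy": 0,"wz": 0.016,"fingers": -1}]'

```text
clock: 2.1
tool_pos: [0.4962, -0.0294, 0.0966]
eef_rot: [0.999, -0.045, -0.001, -0.0]
contact_force: [-0.4, 0.9, 0.6]
opening: 0.001
```

```bash
python3 - <<'E'
from h import *
plan(-.195,-.065,.012,0,4)
p,d=snapshot("wrist"); cv2.imwrite("pics/w1.png",p[:,:,::-1])
p,d=snapshot("top"); crop(p[:,:,::-1],180,160,210,150,3.8,"pics/t1.png")
E
```

```text
clock 2.1 bay [-0.19052899 -0.07448735] z 0.09663944885880124 th -0.012644199022713909 F [-0.39374438  0.92774186  0.5597017 ]
0 [-0.0014 -0.0029  0.0265] [-0.      0.0001 -0.001 ]
1 [-0.0014 -0.0029  0.0265] [-0.      0.0001 -0.001 ]
2 [-0.0014 -0.0029  0.0265] [-0.      0.0001 -0.001 ]
3 [-0.0014 -0.003   0.0265] [-0.      0.0001 -0.001 ]
```

View pics/w1.png

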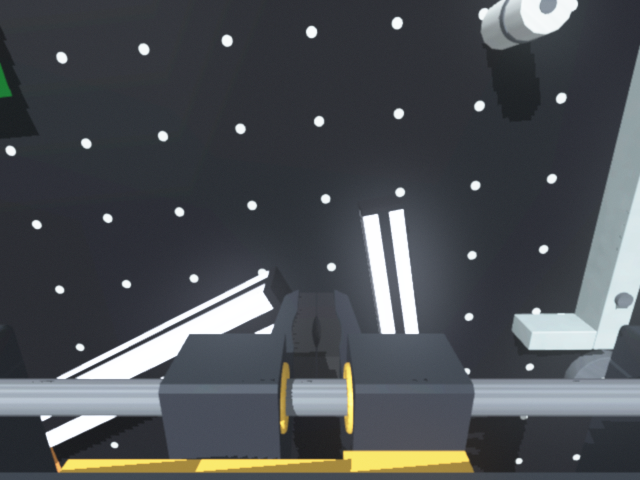

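The wrist view shows the profile's left end at (383,213). The larger bar's end cap at (275,285) is close to where the fingers come down, so I'll check that clearance.

```bash
python3 - <<'E'
from h import *
np.set_printoptions(precision=4,suppress=True)
for n,L in (("profile top left-end corners",[(363,213),(403,209)]),("big bar cap",[(268,268),(290,300),(262,310)])):
    print(n,[w2b(q) for q in px2w("wrist",L,.025)])
print("post top",w2b(px2w("wrist",[(549,6)],.045)[0]),"bay",[w2b(q) for q in px2w("wrist",[(514,318),(596,343),(640,50)],.025)])
E
```

```text
profile top left-end corners [array([-0.1615, -0.0515]), array([-0.1373, -0.0494])]
big bar cap [array([-0.2216, -0.087 ]), array([-0.2084, -0.1103]), array([-0.2275, -0.1176])]
post top [-0.0802  0.0519] bay [array([-0.058 , -0.1263]), array([ 0.0018, -0.147 ]), array([-0.0172,  0.0353])]
```

View pics/t1.png

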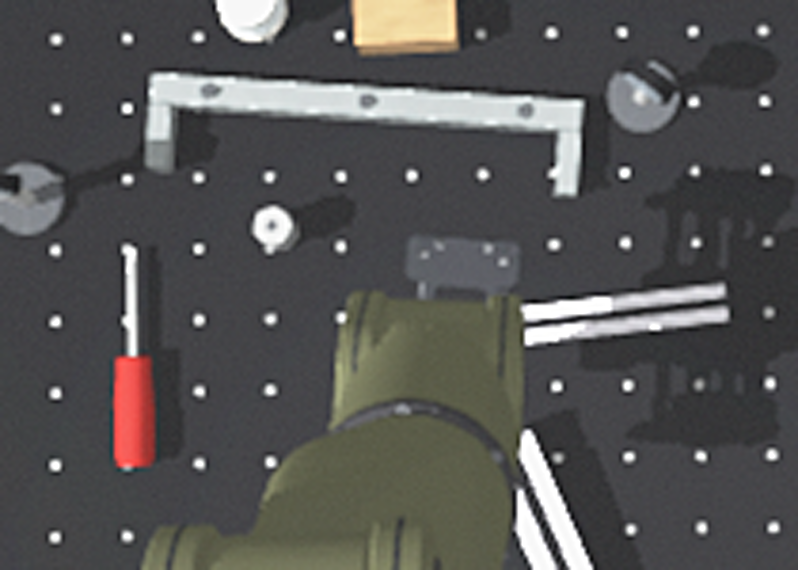

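Clear: at bay y=-0.06 the fingers miss the large bar by about 18 mm. Descending.

Request:
apply_moves --series '[{"x": -0.003,"y": -0.008,"z": 0.025,"wx": 0,"wy": 0,"wz": 0,"fingers": -1},{"x": -0.002,"y": -0.008,"z": 0.025,"wx": 0,"wy": 0,"wz": 0,"fingers": -1},{"x": 0,"y": -0.004,"z": 0.025,"wx": 0,"wy": 0,"wz": 0,"fingers": -1},{"x": 0,"y": 0,"z": 0.025,"wx": 0,"wy": 0,"wz": 0,"fingers": -1},{"x": 0,"y": 0,"z": 0.01,"wx": 0,"wy": 0,"wz": 0,"fingers": -1}]'

```text
clock: 2.82
tool_pos: [0.4929, -0.01, 0.0077]
eef_rot: [0.999, -0.043, -0.001, -0.001]
contact_force: [0.4, -0.5, 0.0]
opening: 0.006
```

```bash
python3 - <<'E'
from h import *
plan(-.11,-.06,.011,0,8)
E
```

```text
clock 2.825 bay [-0.19536703 -0.05536529] z 0.007683130899965397 th -0.009012675005577717 F [ 0.3521365  -0.53871818  0.02804869]
0 [ 0.0133  0.0006 -0.0005] [-0.0001  0.0001 -0.0004]
1 [ 0.0133  0.0006 -0.0005] [-0.0001  0.0001 -0.0004]
2 [ 0.0133  0.0006 -0.0005] [-0.0001  0.0001 -0.0004]
3 [ 0.0133  0.0006 -0.0005] [-0.0001  0.0001 -0.0004]
4 [ 0.0133  0.0007 -0.0005] [-0.0001  0.0001 -0.0004]
5 [ 0.0133  0.0007 -0.0005] [-0.0001  0.0001 -0.0004]
6 [ 0.0133  0.0007 -0.0005] [-0.0001  0.0001 -0.0004]
7 [ 0.0133  0.0007 -0.0005] [-0.0001  0.0001 -0.0004]
```

Request:
apply_moves --series '[{"x": 0.011,"y": 0.001,"z": -0.001,"wx": 0,"wy": 0,"wz": 0,"fingers": -1},{"x": 0.011,"y": 0.001,"z": 0,"wx": 0,"wy": 0,"wz": 0,"fingers": -1},{"x": 0.011,"y": 0.001,"z": 0,"wx": 0,"wy": 0,"wz": 0,"fingers": -1},{"x": 0.011,"y": 0.001,"z": 0,"wx": 0,"wy": 0,"wz": 0,"fingers": -1},{"x": 0.011,"y": 0.001,"z": 0,"wx": 0,"wy": 0,"wz": 0,"fingers": -1},{"x": 0.011,"y": 0.001,"z": 0,"wx": 0,"wy": 0,"wz": 0,"fingers": -1},{"x": 0.011,"y": 0.001,"z": 0,"wx": 0,"wy": 0,"wz": 0,"fingers": -1},{"x": 0.011,"y": 0.001,"z": 0,"wx": 0,"wy": 0,"wz": 0,"fingers": -1}]'

```text
clock: 3.82
tool_pos: [0.5671, -0.0221, 0.0105]
eef_rot: [0.999, -0.043, -0.001, -0.002]
contact_force: [-0.1, 0.6, 0.9]
opening: 0.005
```

```bash
cat >> h.py <<'E'
def bar(n="top",z0=0.0,show=None,win=None):
    """fit the profile top from bright points lying at z 18-33 mm; prints bay pose. win: bay x0,x1,y0,y1"""
    p,d=snapshot(n); m=camera_model(n); K=m["camera_matrix"];T=m["world_from_camera"]
    v,u=np.mgrid[0:480,0:640]; P=np.stack([(u-K[0,2])/K[0,0]*d,-(v-K[1,2])/K[1,1]*d,-d],-1)@T[:3,:3].T+T[:3,3]
    c,s=np.cos(BA),np.sin(BA); D=P[...,:2]-BO; X=c*D[...,0]+s*D[...,1]; Y=-s*D[...,0]+c*D[...,1]
    k=(d>0)&(P[...,2]>.016)&(P[...,2]<.034)&(X>win[0])&(X<win[1])&(Y>win[2])&(Y<win[3])
    (cx,cy),(w,h),a=cv2.minAreaRect(np.stack([X[k],Y[k]],1).astype(np.float32)*1000)
    print(n,"npts",k.sum(),"rect mm",np.round([cx,cy,w,h,a],1),np.round(cv2.boxPoints(((cx,cy),(w,h),a)),1).tolist())
    if show: cv2.imwrite(show,p[:,:,::-1])
    return p,k
E
python3 - <<'E'
from h import *
plan(-.11,-.065,.008,0,4)
p,k=bar("side",show="pics/s2.png",win=(-.25,-.048,-.32,.03))
p,k=bar("wrist",show="pics/w2.png",win=(-.25,-.048,-.32,.03))
p,k=bar("top",show="pics/t2.png",win=(-.25,-.048,-.32,.03))
E
```

```text
clock 3.825 bay [-0.12051168 -0.06165186] z 0.010471381087150084 th -0.007467333873019122 F [-0.07267355  0.55908269  0.92353045]
0 [0.0033 0.001  0.0008] [-0.0003  0.0001 -0.0006]
1 [0.0033 0.001  0.0008] [-0.0003  0.0001 -0.0006]
2 [0.0033 0.001  0.0008] [-0.0003  0.0001 -0.0006]
3 [0.0033 0.001  0.0008] [-0.0003  0.0001 -0.0006]
side npts 339 rect mm [-161.7  -91.2  178.9   85.8    6.1] [[-255.1999969482422, -58.0], [-246.10000610351562, -143.39999389648438], [-68.19999694824219, -124.5], [-77.30000305175781, -39.099998474121094]]
wrist npts 6356 rect mm [-160.3  -86.4   95.9  154.9   79. ] [[-245.5, -118.69999694824219], [-93.4000015258789, -148.1999969482422], [-75.0999984741211, -54.099998474121094], [-227.1999969482422, -24.600000381469727]]
top npts 688 rect mm [-179.4 -173.5  171.   157.2   79.2] [[-272.6000061035156, -242.8000030517578], [-118.19999694824219, -272.1000061035156], [-86.30000305175781, -104.19999694824219], [-240.6999969482422, -74.80000305175781]]
```

View pics/w2.png

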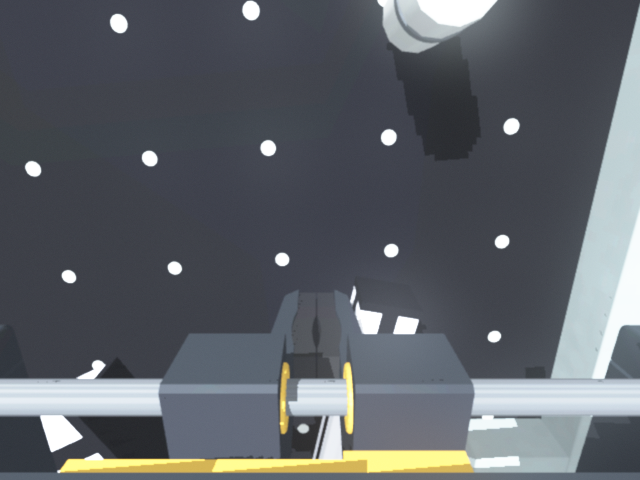

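The profile's left end has swung inward (black cap at (385,300)). I'll push about 8 mm more, then back off, lift and move toward the right end for a clear look.

Request:
apply_moves --series '[{"x": 0.007,"y": 0.001,"z": 0,"wx": 0,"wy": 0,"wz": 0,"fingers": -1},{"x": 0.005,"y": 0,"z": 0,"wx": 0,"wy": 0,"wz": 0,"fingers": -1},{"x": -0.02,"y": 0,"z": 0,"wx": 0,"wy": 0,"wz": 0,"fingers": -1},{"x": -0.025,"y": 0,"z": -0.01,"wx": 0,"wy": 0,"wz": 0,"fingers": -1},{"x": -0.02,"y": 0,"z": -0.05,"wx": 0,"wy": 0,"wz": 0,"fingers": -1},{"x": -0.04,"y": 0,"z": -0.06,"wx": 0,"wy": 0,"wz": 0,"fingers": -1},{"x": -0.06,"y": 0,"z": -0.02,"wx": 0,"wy": 0,"wz": 0,"fingers": -1},{"x": -0.03,"y": 0,"z": 0,"wx": 0,"wy": 0,"wz": 0,"fingers": -1}]'

```text
clock: 4.97
tool_pos: [0.422, -0.0111, 0.1253]
eef_rot: [0.999, -0.043, 0.004, -0.001]
contact_force: [0.8, -0.4, -0.5]
opening: 0.008
```

```bash
python3 - <<'E'
from h import *
plan(-.11,-.065,.008,0,1)
p,d=snapshot("top"); crop(p[:,:,::-1],190,160,210,130,3.8,"pics/t3.png")
E
```

```text
clock 4.975 bay [-0.26597964 -0.06197653] z 0.12532916735058564 th -0.008460015725103756 F [ 0.81696061 -0.3624834  -0.46103151]
0 [0.1939 0.0026 0.1481] [-0.001  -0.0024 -0.0027]
```

View pics/t3.png

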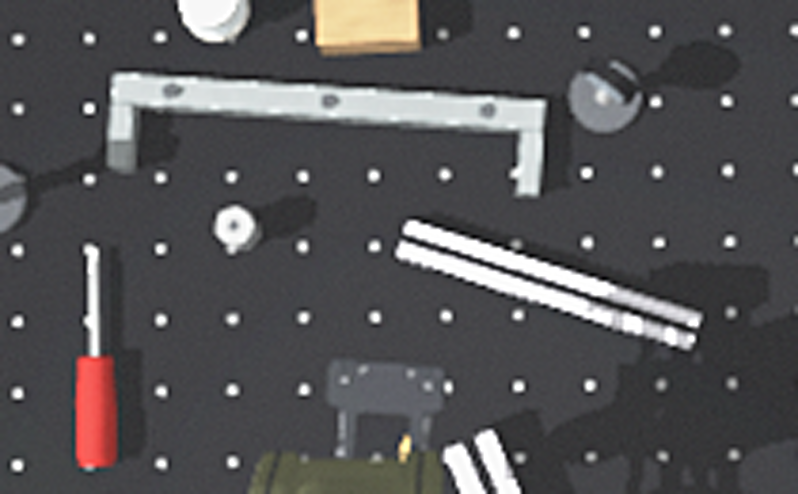

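The profile now lies with its left end at crop (402,237) and its right end at (697,333). Everything else is unmoved. Fitting the pose next.

```bash
cat >> h.py <<'E'
def pose(cr,x0=190,y0=160,s=3.8,z=.026):
    b=np.array([w2b(q) for q in px2w("top",[(x0+(a+.5)/s-.5,y0+(c+.5)/s-.5) for a,c in cr],z)])
    l,r=b[:2].mean(0),b[2:].mean(0); e=l-r; a=np.arctan2(e[0],e[1]); 
    print("corners",b.round(4).tolist(),"\ncentre",b.mean(0).round(4),"a",a.round(3),"len",np.linalg.norm(e).round(4))
    c=b.mean(0);u=np.array([np.sin(a),np.cos(a)]);n=np.array([np.cos(a),-np.sin(a)])
    print("ends",(c+.11*u).round(4),(c-.11*u).round(4),"axis past post by",((c-POST)@n).round(4))
    return c,a
POST=np.array([-.079,.055])
E
python3 - <<'E'
from h import *
pose([(409,219),(396,255),(691,350),(703,316)])
pose([(104,98),(104,98),(546,99),(546,99)])
print([w2b(q).round(4).tolist() for q in px2w("top",[(190+a/3.8,160+c/3.8) for a,c in [(113,73),(546,101),(133,104),(521,131),(515,193),(541,195)]],.026)])
print(w2b(px2w("top",[(190+235/3.8,160+223/3.8)],.046)[0]))
E
```

```text
corners [[-0.0671, -0.0612], [-0.0926, -0.054], [-0.1448, -0.2612], [-0.1209, -0.2681]] 
centre [-0.1064 -0.1612] a 0.25 len 0.2137
ends [-0.0791 -0.0546] [-0.1336 -0.2677] axis past post by 0.0271
corners [[0.003, 0.1553], [0.003, 0.1553], [0.0227, -0.1504], [0.0227, -0.1504]] 
centre [0.0129 0.0024] a -0.064 len 0.3064
ends [0.0058 0.1122] [ 0.0199 -0.1074] axis past post by 0.0883
[[0.02, 0.1494], [0.0204, -0.1516], [-0.0007, 0.1339], [-0.0017, -0.1356], [-0.0452, -0.1342], [-0.0454, -0.1523]]
[-0.08061675  0.05484355]
```

Bay frame checks out (inner corners at x≈0, y≈±0.135). The bar is at a=0.25 rad and its axis clears the post by 27 mm, but it needs about 33 mm. I'll nudge the left end about 6 mm more.

Request:
apply_moves --series '[{"x": 0.055,"y": 0.004,"z": 0.01,"wx": 0,"wy": 0,"wz": 0,"fingers": -1},{"x": 0.055,"y": 0.004,"z": 0.03,"wx": 0,"wy": 0,"wz": 0,"fingers": -1},{"x": 0.035,"y": 0,"z": 0.04,"wx": 0,"wy": 0,"wz": 0,"fingers": -1},{"x": 0,"y": 0,"z": 0.04,"wx": 0,"wy": 0,"wz": 0,"fingers": -1},{"x": 0,"y": 0,"z": 0.02,"wx": 0,"wy": 0,"wz": 0,"fingers": -1}]'

```text
clock: 5.65
tool_pos: [0.5433, -0.028, 0.0113]
eef_rot: [0.999, -0.043, 0.006, -0.001]
contact_force: [0.2, -0.2, -0.7]
opening: 0.004
```

```bash
python3 - <<'E'
from h import *
plan(-.105,-.068,.009,0,4)
E
```

```text
clock 5.65 bay [-0.14374212 -0.06944363] z 0.011253940023473574 th -0.00754879249046396 F [ 0.20206742 -0.18494642 -0.73034132]
0 [ 0.0121 -0.0005  0.0008] [-0.0002 -0.0009 -0.0006]
1 [ 0.0121 -0.0005  0.0008] [-0.0002 -0.0009 -0.0006]
2 [ 0.0121 -0.0005  0.0008] [-0.0002 -0.0009 -0.0006]
3 [ 0.0121 -0.0005  0.0007] [-0.0002 -0.0009 -0.0006]
```

Request:
apply_moves --series '[{"x": 0.02,"y": 0,"z": 0.001,"wx": 0,"wy": 0,"wz": 0,"fingers": -1},{"x": 0.016,"y": 0,"z": 0.001,"wx": 0,"wy": 0,"wz": 0,"fingers": -1},{"x": 0.009,"y": 0,"z": 0.001,"wx": 0,"wy": 0,"wz": 0,"fingers": -1},{"x": 0.006,"y": 0,"z": 0,"wx": 0,"wy": 0,"wz": 0,"fingers": -1}]'

```text
clock: 6.15
tool_pos: [0.5833, -0.0318, 0.0079]
eef_rot: [0.999, -0.043, 0.003, -0.001]
contact_force: [-1.3, 0.1, -0.2]
opening: 0.003
```

```bash
python3 - <<'E'
from h import *
plan(-.105,-.068,.009,0,1)
m=camera_model("top");K=m["camera_matrix"];T=m["world_from_camera"];d=np.load("pics/top0.npy")
v,u=np.mgrid[165:200,330:370]; dd=d[165:200,330:370]
P=np.stack([(u-K[0,2])/K[0,0]*dd,-(v-K[1,2])/K[1,1]*dd,-dd],-1)@T[:3,:3].T+T[:3,3]
for q in P[(P[...,2]>.055)&(dd>0)]: print(w2b(q).round(3),q[2].round(3),end=";")
E
```

```text
clock 6.15 bay [-0.10357988 -0.07010025] z 0.007889239821964034 th -0.007455716854759709 F [-1.31072481  0.10190712 -0.21226866]
0 [-0.0018 -0.0026 -0.0014] [-0.0008 -0.0019 -0.0024]
[ 0.043 -0.18 ] 0.082;[ 0.043 -0.182] 0.08;[ 0.042 -0.178] 0.073;[ 0.04 -0.18] 0.084;[ 0.04  -0.182] 0.084;[ 0.039 -0.185] 0.09;[ 0.04  -0.187] 0.088;[ 0.038 -0.178] 0.08;[ 0.036 -0.18 ] 0.089;[ 0.037 -0.182] 0.085;[ 0.037 -0.185] 0.089;[ 0.036 -0.187] 0.091;[ 0.037 -0.19 ] 0.091;[ 0.038 -0.192] 0.087;[ 0.035 -0.175] 0.081;[ 0.035 -0.178] 0.083;[ 0.034 -0.18 ] 0.088;[ 0.034 -0.182] 0.091;[ 0.033 -0.185] 0.094;[ 0.034 -0.187] 0.091;[ 0.035 -0.19 ] 0.089;[ 0.034 -0.192] 0.094;[ 0.034 -0.195] 0.093;[ 0.033 -0.175] 0.078;[ 0.032 -0.178] 0.082;[ 0.031 -0.18 ] 0.088;[ 0.031 -0.183] 0.09;[ 0.033 -0.185] 0.084;[ 0.032 -0.188] 0.09;[ 0.03 -0.19] 0.099;[ 0.033 -0.193] 0.086;[ 0.031 -0.195] 0.095;[ 0.033 -0.198] 0.088;[ 0.032 -0.2  ] 0.095;[ 0.033 -0.176] 0.062;[ 0.03  -0.178] 0.079;[ 0.029 -0.18 ] 0.086;[ 0.03  -0.183] 0.085;[ 0.029 -0.185] 0.09;[ 0.029 -0.188] 0.089;[ 0.029 -0.19 ] 0.092;[ 0.029 -0.193] 0.092;[ 0
[... 698 characters left out ...]
 0.022 -0.198] 0.088;[ 0.022 -0.201] 0.091;[ 0.024 -0.204] 0.083;[ 0.023 -0.206] 0.085;[ 0.024 -0.209] 0.082;[ 0.024 -0.211] 0.081;[ 0.023 -0.19 ] 0.064;[ 0.022 -0.192] 0.072;[ 0.021 -0.194] 0.081;[ 0.021 -0.196] 0.081;[ 0.019 -0.198] 0.091;[ 0.02  -0.201] 0.087;[ 0.021 -0.204] 0.086;[ 0.021 -0.206] 0.085;[ 0.022 -0.209] 0.077;[ 0.023 -0.212] 0.073;[ 0.022 -0.193] 0.059;[ 0.021 -0.195] 0.067;[ 0.019 -0.197] 0.078;[ 0.018 -0.199] 0.086;[ 0.018 -0.201] 0.084;[ 0.018 -0.204] 0.086;[ 0.019 -0.207] 0.08;[ 0.02 -0.21] 0.076;[ 0.02  -0.198] 0.058;[ 0.018 -0.2  ] 0.072;[ 0.016 -0.202] 0.079;[ 0.016 -0.204] 0.083;[ 0.017 -0.207] 0.075;[ 0.017 -0.203] 0.062;[ 0.016 -0.205] 0.067;[ 0.015 -0.207] 0.074;
```

Request:
apply_moves --series '[{"x": -0.03,"y": 0,"z": 0,"wx": 0,"wy": 0,"wz": 0,"fingers": -1},{"x": -0.02,"y": 0,"z": -0.04,"wx": 0,"wy": 0,"wz": 0,"fingers": -1},{"x": 0,"y": 0.02,"z": -0.06,"wx": 0,"wy": 0,"wz": 0.02,"fingers": -1},{"x": 0,"y": 0.07,"z": 0,"wx": 0,"wy": 0,"wz": 0.025,"fingers": -1},{"x": 0,"y": 0.07,"z": 0,"wx": 0,"wy": 0,"wz": 0.025,"fingers": -1},{"x": 0,"y": 0.07,"z": 0,"wx": 0,"wy": 0,"wz": 0.02,"fingers": -1},{"x": 0,"y": 0.06,"z": 0,"wx": 0,"wy": 0,"wz": 0,"fingers": -1}]'

```text
clock: 7.02
tool_pos: [0.4906, -0.2534, 0.0908]
eef_rot: [0.983, -0.182, 0.009, -0.003]
contact_force: [0.8, 0.0, -0.9]
opening: 0.003
```

```bash
python3 - <<'E'
from h import *
plan(-.147,-.304,.009,-.29,4)
p,d=snapshot("top"); crop(p[:,:,::-1],190,160,210,130,3.8,"pics/t4.png")
E
```

```text
clock 7.025 bay [-0.1787323  -0.29820939] z 0.09080998359495597 th -0.28718678131208564 F [ 0.76303102  0.01161352 -0.90532833]
0 [ 0.0096 -0.0008  0.0257] [-0.0007 -0.0013  0.0002]
1 [ 0.0097 -0.0009  0.0257] [-0.0007 -0.0013  0.0002]
2 [ 0.0098 -0.001   0.0257] [-0.0007 -0.0013  0.0002]
3 [ 0.0099 -0.001   0.0256] [-0.0007 -0.0013  0.0002]
```

View pics/t4.png

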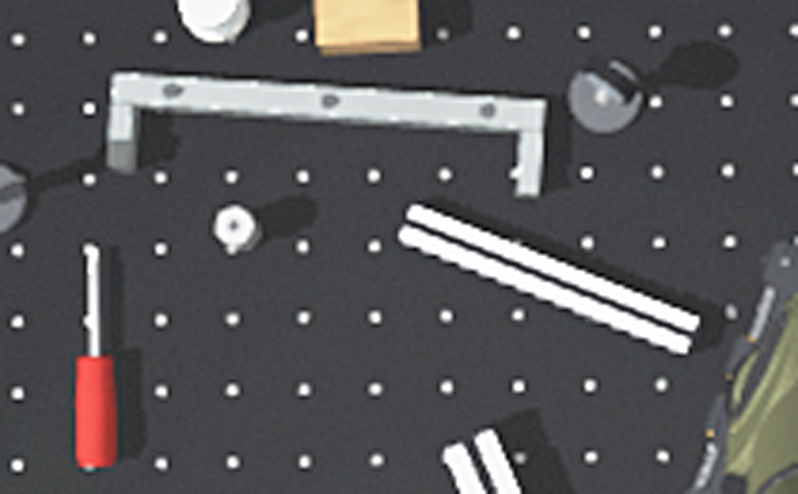

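The profile is now steeper: left end at crop (407,221), right end at (694,336). Nothing else has moved.

```bash
python3 - <<'E'
from h import *
c,a=pose([(413,203),(399,239),(686,354),(701,318)])
u=np.array([np.sin(a),np.cos(a)]); s=c-.15*u; print(s)
plan(s[0],s[1],.009,-a,5)
for t in (0,.1,.15,.16,.17): print(t,c+t*u,"end",c+(t+.11)*u)
E
```

```text
corners [[-0.0558, -0.0632], [-0.0814, -0.0553], [-0.1478, -0.258], [-0.1223, -0.2668]] 
centre [-0.1019 -0.1608] a 0.316 len 0.2137
ends [-0.0677 -0.0563] [-0.1361 -0.2654] axis past post by 0.0454
[-0.14849231 -0.3034017 ]
clock 7.075 bay [-0.18225836 -0.30741252] z 0.09098301491650505 th -0.297204154990193 F [-2.92061121 -5.98280971  0.09337686]
0 [ 0.0074 -0.0034  0.0206] [-0.0001 -0.001   0.0012]
1 [ 0.0075 -0.0034  0.0206] [-0.0001 -0.001   0.0012]
2 [ 0.0076 -0.0035  0.0206] [-0.0001 -0.001   0.0012]
3 [ 0.0076 -0.0035  0.0205] [-0.0001 -0.001   0.0012]
4 [ 0.0077 -0.0035  0.0205] [-0.0001 -0.001   0.0012]
0 [-0.10185882 -0.16083481] end [-0.06766094 -0.05628576]
0.1 [-0.07076983 -0.06579021] end [-0.03657195  0.03875884]
0.15 [-0.05522534 -0.01826792] end [-0.02102745  0.08628113]
0.16 [-0.05211644 -0.00876346] end [-0.01791855  0.09578559]
0.17 [-0.04900754  0.000741  ] end [-0.01480965  0.10529005]
```

Post clearance is 20 mm along this line, so I'll slide the bar about 160 mm along its own axis. Descending behind the right end first.

Request:
apply_moves --series '[{"x": 0.013,"y": -0.003,"z": 0.025,"wx": 0,"wy": 0,"wz": 0.003,"fingers": -1},{"x": 0.013,"y": -0.003,"z": 0.035,"wx": 0,"wy": 0,"wz": 0.002,"fingers": -1},{"x": 0.008,"y": 0,"z": 0.03,"wx": 0,"wy": 0,"wz": 0,"fingers": -1},{"x": 0.004,"y": 0,"z": 0.01,"wx": 0,"wy": 0,"wz": 0,"fingers": -1},{"x": 0,"y": 0,"z": 0.002,"wx": 0,"wy": 0,"wz": 0,"fingers": -1}]'

```text
clock: 7.7
tool_pos: [0.5188, -0.274, 0.0102]
eef_rot: [0.98, -0.197, 0.011, 0.002]
contact_force: [-0.3, -0.2, -0.7]
opening: 0.005
```

```bash
python3 - <<'E'
from h import *
c=np.array([-.1019,-.1608]);a=.316;u=np.array([np.sin(a),np.cos(a)])
s=c-.04*u; plan(s[0],s[1],.009,-a,8)
E
```

```text
clock 7.7 bay [-0.14895012 -0.31655649] z 0.010186043590988045 th -0.31951653843413674 F [-0.27073947 -0.22957236 -0.7368611 ]
0 [-0.0006 -0.0192  0.0002] [-0.     -0.0009 -0.0001]
1 [-0.0006 -0.0192  0.0002] [-0.     -0.0009 -0.0001]
2 [-0.0006 -0.0192  0.0002] [-0.     -0.0009 -0.0001]
3 [-0.0006 -0.0192  0.0002] [-0.     -0.0009 -0.0001]
4 [-0.0006 -0.0192  0.0002] [-0.     -0.0009 -0.0001]
5 [-0.0006 -0.0192  0.0002] [-0.     -0.0009 -0.0001]
6 [-0.0006 -0.0192  0.0002] [-0.     -0.0009 -0.0001]
7 [-0.0006 -0.0192  0.0002] [-0.     -0.0009 -0.0001]
```

Request:
apply_moves --series '[{"x": -0.004,"y": -0.015,"z": 0,"wx": 0,"wy": 0,"wz": 0,"fingers": -1},{"x": -0.002,"y": -0.02,"z": 0,"wx": 0,"wy": 0,"wz": 0,"fingers": -1},{"x": 0,"y": -0.02,"z": 0,"wx": 0,"wy": 0,"wz": 0,"fingers": -1},{"x": 0,"y": -0.02,"z": 0,"wx": 0,"wy": 0,"wz": 0,"fingers": -1},{"x": 0,"y": -0.02,"z": 0,"wx": 0,"wy": 0,"wz": 0,"fingers": -1},{"x": 0,"y": -0.02,"z": 0,"wx": 0,"wy": 0,"wz": 0,"fingers": -1}]'

```text
clock: 8.45
tool_pos: [0.5523, -0.1815, 0.0125]
eef_rot: [0.98, -0.197, 0.012, 0.002]
contact_force: [-0.2, -0.5, 0.5]
opening: 0.006
```

```bash
python3 - <<'E'
from h import *
c=np.array([-.1019,-.1608]);a=.316;u=np.array([np.sin(a),np.cos(a)])
s=c+.038*u; plan(s[0],s[1],.009,-a,6)
p,d=snapshot("top"); crop(p[:,:,::-1],190,160,210,130,3.8,"pics/t5.png")
E
```

```text
clock 8.45 bay [-0.12276435 -0.22173752] z 0.01253464204257114 th -0.3193768812628837 F [-0.17704105 -0.4749506   0.53565272]
0 [ 0.0001 -0.0213  0.0007] [-0.     -0.0013 -0.0002]
1 [ 0.0001 -0.0213  0.0007] [-0.     -0.0013 -0.0002]
2 [ 0.0001 -0.0213  0.0007] [-0.     -0.0013 -0.0002]
3 [ 0.0001 -0.0213  0.0007] [-0.     -0.0013 -0.0002]
4 [ 0.0002 -0.0213  0.0007] [-0.     -0.0013 -0.0002]
5 [ 0.0002 -0.0213  0.0007] [-0.     -0.0013 -0.0002]
```

View pics/t5.png

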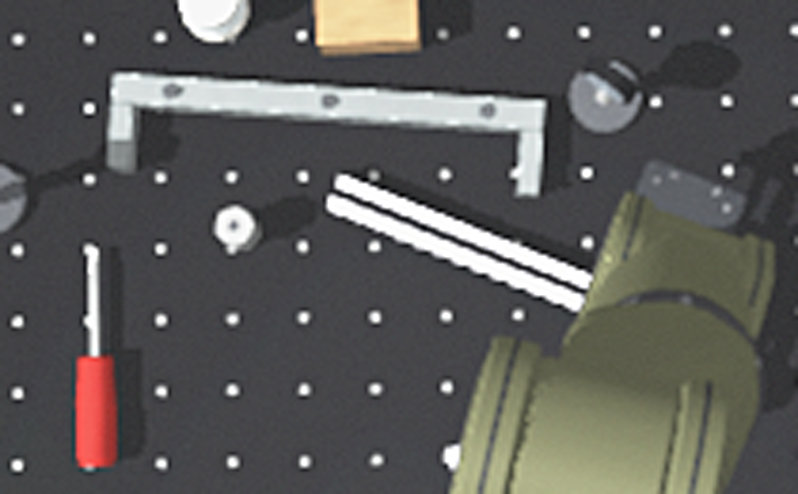

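The bar is sliding straight, with its tip at crop (333,190), clear of the post at (235,225). Continuing.

Request:
apply_moves --series '[{"x": 0,"y": -0.02,"z": 0.002,"wx": 0,"wy": 0,"wz": 0,"fingers": -1},{"x": 0,"y": -0.021,"z": 0.001,"wx": 0,"wy": 0,"wz": 0,"fingers": -1},{"x": 0,"y": -0.021,"z": 0.001,"wx": 0,"wy": 0,"wz": 0,"fingers": -1},{"x": 0,"y": -0.021,"z": 0,"wx": 0,"wy": 0,"wz": 0,"fingers": -1},{"x": 0,"y": -0.021,"z": 0,"wx": 0,"wy": 0,"wz": 0,"fingers": -1}]'

```text
clock: 9.12
tool_pos: [0.5868, -0.1019, 0.01]
eef_rot: [0.98, -0.198, 0.013, 0.004]
contact_force: [-2.5, -4.0, 3.4]
opening: 0.004
```

```bash
python3 - <<'E'
from h import *
c=np.array([-.1019,-.1608]);a=.316;u=np.array([np.sin(a),np.cos(a)])
s=c+.038*u; plan(s[0],s[1],.009,-a,1)
p,d=snapshot("top"); crop(p[:,:,::-1],190,160,210,130,3.8,"pics/t6.png")
E
```

```text
clock 9.125 bay [-0.09456065 -0.13967982] z 0.009988622833795712 th -0.32113356598171683 F [-2.50936183 -3.9616731   3.36441138]
0 [-0.0006 -0.0196  0.0012] [ 0.0008 -0.0084 -0.0016]
```

View pics/t6.png

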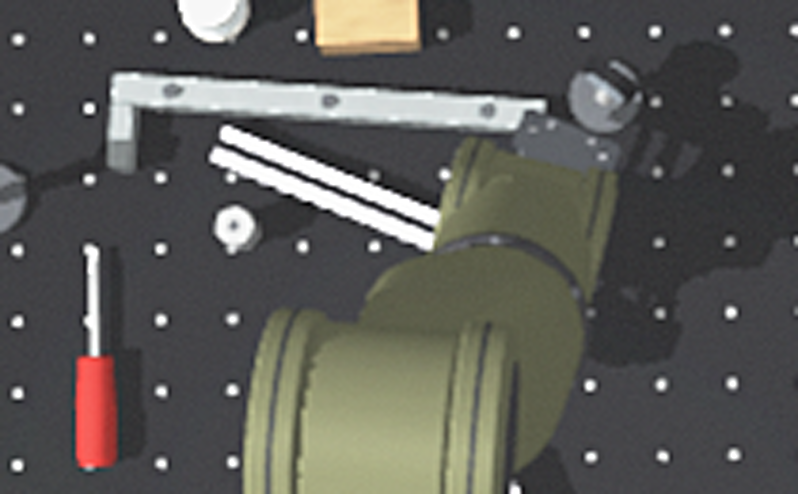

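The tip at crop (217,140) is past the post and approaching the back wall. About 22 mm more.

Request:
apply_moves --series '[{"x": 0,"y": -0.018,"z": 0.002,"wx": 0,"wy": 0,"wz": 0,"fingers": -1},{"x": 0,"y": -0.013,"z": 0,"wx": 0,"wy": 0,"wz": 0,"fingers": -1}]'

```text
clock: 9.43
tool_pos: [0.598, -0.0742, 0.0081]
eef_rot: [0.98, -0.197, 0.013, 0.002]
contact_force: [-0.7, -1.7, 1.5]
opening: 0.007
```

```bash
python3 - <<'E'
from h import *
s=get_state();t=w2b(s["tool_pos"]);a=.316;u=np.array([np.sin(a),np.cos(a)])
print(t,s["tool_pos"][2],s["contact_force"],"centre",t+.119*u,"end",t+.229*u)
p,d=snapshot("top"); cv2.imwrite("pics/t7.png",p[:,:,::-1]); 
E
```

```text
[-0.08556246 -0.11124041] 0.008127258829778643 [-0.66476717 -1.70168927  1.52901644] centre [-0.04858117  0.00186743] end [-0.01439679  0.1064209 ]
```

Request:
apply_moves --series '[{"x": 0,"y": 0.035,"z": 0,"wx": 0,"wy": 0,"wz": 0,"fingers": -1},{"x": -0.03,"y": 0.01,"z": 0,"wx": 0,"wy": 0,"wz": 0,"fingers": -1},{"x": -0.05,"y": 0,"z": 0,"wx": 0,"wy": 0,"wz": -0.03,"fingers": -1},{"x": -0.015,"y": 0,"z": 0,"wx": 0,"wy": 0,"wz": -0.035,"fingers": -1},{"x": 0,"y": 0,"z": 0,"wx": 0,"wy": 0,"wz": -0.03,"fingers": -1}]'

```text
clock: 10.1
tool_pos: [0.5136, -0.0717, 0.0049]
eef_rot: [0.999, -0.041, 0.014, 0.0]
contact_force: [0.0, 0.1, -0.7]
opening: 0.007
```

```bash
python3 - <<'E'
from h import *
plan(-.14,-.085,.009,0,3)
E
```

```text
clock 10.1 bay [-0.1699537  -0.11533995] z 0.00492163706523736 th -0.003834050992387747 F [ 0.04760588  0.14494003 -0.71932319]
0 [ 0.0125 -0.0127 -0.0014] [-0.0001 -0.0029 -0.0004]
1 [ 0.0125 -0.0127 -0.0015] [-0.0001 -0.0029 -0.0004]
2 [ 0.0125 -0.0127 -0.0016] [-0.0001 -0.0029 -0.0004]
```

Request:
apply_moves --series '[{"x": 0.015,"y": -0.017,"z": -0.004,"wx": 0,"wy": -0.004,"wz": 0,"fingers": -1},{"x": 0.015,"y": -0.016,"z": -0.002,"wx": 0,"wy": -0.004,"wz": 0,"fingers": -1},{"x": 0.012,"y": -0.005,"z": 0,"wx": 0,"wy": 0,"wz": 0,"fingers": -1},{"x": 0.015,"y": 0,"z": 0,"wx": 0,"wy": 0,"wz": 0,"fingers": -1},{"x": 0.015,"y": 0,"z": 0,"wx": 0,"wy": 0,"wz": 0,"fingers": -1},{"x": 0.015,"y": 0,"z": 0,"wx": 0,"wy": 0,"wz": 0,"fingers": -1},{"x": 0.015,"y": 0,"z": 0,"wx": 0,"wy": 0,"wz": 0,"fingers": -1}]'

```text
clock: 10.98
tool_pos: [0.5969, -0.0438, 0.0084]
eef_rot: [0.999, -0.04, -0.003, -0.003]
contact_force: [-1.8, 0.4, 0.4]
opening: 0.006
```

```bash
python3 - <<'E'
from h import *
plan(-.0425,-.085,.009,0,4)
E
```

```text
clock 10.975 bay [-0.08909565 -0.08099374] z 0.0084232136466897 th -0.0015582308766042413 F [-1.79357934  0.35641118  0.40752824]
0 [ 0.0146  0.0012 -0.0003] [-0.0005  0.0004 -0.0001]
1 [ 0.0146  0.0012 -0.0002] [-0.0005  0.0004 -0.0001]
2 [ 0.0146  0.0012 -0.0002] [-0.0005  0.0004 -0.0001]
3 [ 0.0146  0.0012 -0.0002] [-0.0005  0.0004 -0.0001]
```

Request:
apply_moves --series '[{"x": 0.013,"y": 0.001,"z": 0,"wx": 0,"wy": 0,"wz": 0,"fingers": -1},{"x": 0.013,"y": 0.001,"z": 0,"wx": 0,"wy": 0,"wz": 0,"fingers": -1},{"x": 0.013,"y": 0,"z": 0,"wx": 0,"wy": 0,"wz": 0,"fingers": -1},{"x": 0.008,"y": 0,"z": 0,"wx": 0,"wy": 0,"wz": 0,"fingers": -1}]'

```text
clock: 11.48
tool_pos: [0.6344, -0.0492, 0.0074]
eef_rot: [0.999, -0.04, -0.004, -0.003]
contact_force: [-1.6, -0.2, 2.3]
opening: 0.005
```

```bash
python3 - <<'E'
from h import *
plan(-.0425,-.085,.009,0,4)
E
```

```text
clock 11.475 bay [-0.0512766  -0.08344951] z 0.007425137887089914 th -0.002494255158297598 F [-1.61268514 -0.2224922   2.29279366]
0 [ 0.0027  0.0005 -0.0005] [-0.0005  0.0007 -0.0002]
1 [ 0.0027  0.0005 -0.0005] [-0.0005  0.0007 -0.0002]
2 [ 0.0027  0.0005 -0.0005] [-0.0005  0.0007 -0.0002]
3 [ 0.0027  0.0005 -0.0005] [-0.0005  0.0007 -0.0002]
```

Request:
apply_moves --series '[{"x": 0.007,"y": 0,"z": 0,"wx": 0,"wy": 0,"wz": 0,"fingers": -1},{"x": 0.006,"y": 0,"z": 0,"wx": 0,"wy": 0,"wz": 0,"fingers": -1}]'

```text
clock: 11.72
tool_pos: [0.6448, -0.05, 0.0073]
eef_rot: [0.999, -0.04, -0.005, -0.003]
contact_force: [-1.7, 0.7, 2.1]
opening: 0.006
```

```bash
python3 - <<'E'
from h import *
plan(-.0425,-.085,.009,0,4)
p,d=snapshot("wrist"); cv2.imwrite("pics/w8.png",p[:,:,::-1])
E
```

```text
clock 11.725 bay [-0.04083489 -0.08342082] z 0.007281240279546238 th -0.0022356719883396686 F [-1.67620201  0.65225086  2.13799146]
0 [-0.0005  0.0005 -0.0005] [-0.0005  0.0008 -0.0002]
1 [-0.0005  0.0005 -0.0005] [-0.0005  0.0008 -0.0002]
2 [-0.0005  0.0005 -0.0005] [-0.0005  0.0008 -0.0002]
3 [-0.0005  0.0005 -0.0005] [-0.0005  0.0008 -0.0002]
```

Request:
apply_moves --series '[{"x": 0.006,"y": 0,"z": 0,"wx": 0,"wy": 0,"wz": 0,"fingers": -1}]'

```text
clock: 11.9
tool_pos: [0.6456, -0.05, 0.0071]
eef_rot: [0.999, -0.04, -0.01, -0.003]
contact_force: [-15.8, 1.7, 16.0]
opening: 0.004
```

Request:
apply_moves --series '[{"x": 0.003,"y": 0,"z": 0,"wx": 0,"wy": 0,"wz": 0,"fingers": -1}]'

```text
clock: 12.02
tool_pos: [0.6452, -0.0501, 0.0071]
eef_rot: [0.999, -0.04, -0.013, -0.003]
contact_force: [-6.0, -0.4, 6.4]
opening: 0.005
```

```bash
python3 - <<'E'
from h import *
plan(-.0425,-.085,.009,0,4)
E
```

```text
clock 12.025 bay [-0.04044302 -0.08347863] z 0.00711605968782085 th -0.0017629644353694407 F [-5.98460429 -0.42106295  6.35265875]
0 [-0.0007  0.0005 -0.0006] [-0.0004  0.0021 -0.0001]
1 [-0.0007  0.0005 -0.0006] [-0.0004  0.0021 -0.0001]
2 [-0.0007  0.0005 -0.0006] [-0.0004  0.0021 -0.0001]
3 [-0.0006  0.0005 -0.0006] [-0.0004  0.0021 -0.0001]
```

The right end has met the wall (16 N). I'll back off, lift clear and look.

Request:
apply_moves --series '[{"x": -0.03,"y": 0,"z": 0,"wx": 0,"wy": 0,"wz": 0,"fingers": -1},{"x": -0.05,"y": 0,"z": -0.01,"wx": 0,"wy": 0.01,"wz": 0,"fingers": -1},{"x": -0.05,"y": 0,"z": -0.06,"wx": 0,"wy": 0,"wz": 0,"fingers": -1},{"x": -0.07,"y": 0,"z": -0.06,"wx": 0,"wy": 0,"wz": 0,"fingers": -1},{"x": -0.07,"y": 0,"z": 0,"wx": 0,"wy": 0,"wz": 0,"fingers": -1},{"x": -0.02,"y": 0,"z": 0,"wx": 0,"wy": 0,"wz": 0,"fingers": -1}]'

```text
clock: 12.78
tool_pos: [0.4239, -0.0314, 0.1057]
eef_rot: [0.999, -0.039, 0.012, -0.003]
contact_force: [0.3, 0.4, -0.1]
opening: 0.003
```

```bash
python3 - <<'E'
from h import *
plan(-.1,0,.009,0,4)
p,d=snapshot("top"); crop(p[:,:,::-1],205,165,150,75,5.2,"pics/t9.png")
E
```

```text
clock 12.775 bay [-0.26251777 -0.08207479] z 0.10573073140943852 th -0.0006508078115515098 F [ 0.26016089  0.40582695 -0.11866673]
0 [ 0.0501 -0.0254  0.0316] [-0.0006 -0.0018 -0.    ]
1 [ 0.0502 -0.0255  0.0313] [-0.0006 -0.0018 -0.    ]
2 [ 0.0504 -0.0255  0.0309] [-0.0006 -0.0018 -0.    ]
3 [ 0.0506 -0.0256  0.0306] [-0.0006 -0.0018 -0.    ]
```

View pics/t9.png

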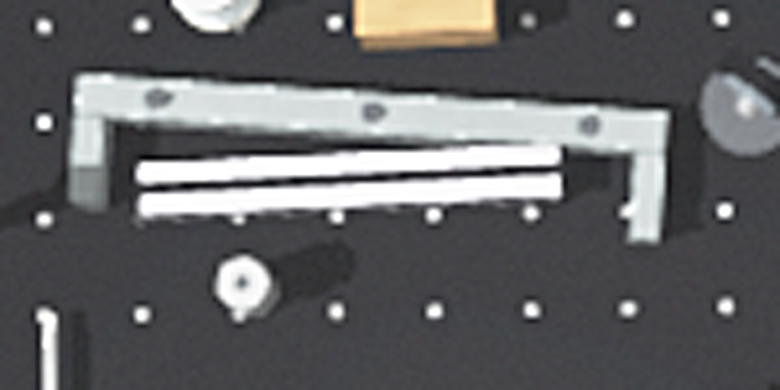

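The right end at crop (560,150) is at the wall. The left end at (140,165) stands off it, so I'll push the left end next, to the left of the post.

```bash
python3 - <<'E'
from h import *
pose([(137,164),(140,215),(562,195),(560,145)],205,165,5.2)
E
```

```text
corners [[-0.0229, 0.1165], [-0.0487, 0.1131], [-0.0244, -0.099], [0.001, -0.0963]] 
centre [-0.0238  0.0086] a -0.113 len 0.2138
ends [-0.0361  0.1179] [-0.0114 -0.1007] axis past post by 0.0497
```

Request:
apply_moves --series '[{"x": 0.052,"y": -0.056,"z": 0,"wx": 0,"wy": 0,"wz": 0,"fingers": -1},{"x": 0.052,"y": -0.056,"z": 0,"wx": 0,"wy": -0.004,"wz": 0,"fingers": -1},{"x": 0.052,"y": -0.056,"z": 0,"wx": 0,"wy": -0.003,"wz": 0,"fingers": -1},{"x": 0.052,"y": -0.056,"z": 0,"wx": 0,"wy": 0,"wz": 0,"fingers": -1},{"x": 0,"y": 0,"z": 0,"wx": 0,"wy": 0,"wz": 0,"fingers": -1}]'

```text
clock: 13.45
tool_pos: [0.6135, 0.1386, 0.1107]
eef_rot: [0.999, -0.04, 0.006, -0.006]
contact_force: [-0.5, -0.4, -0.1]
opening: 0.006
```

```bash
python3 - <<'E'
from h import *
plan(-.092,.1,.009,0,4)
E
```

```text
clock 13.45 bay [-0.08668587  0.10214412] z 0.11067966243465646 th -0.002736067357431954 F [-0.49892387 -0.38011394 -0.1166109 ]
0 [-0.002   0.0011  0.0317] [-0.001  -0.0009 -0.0002]
1 [-0.0019  0.001   0.0318] [-0.001  -0.0009 -0.0002]
2 [-0.0018  0.0009  0.0318] [-0.001  -0.0009 -0.0002]
3 [-0.0017  0.0008  0.0318] [-0.001  -0.0009 -0.0002]
```

Request:
apply_moves --series '[{"x": -0.004,"y": 0.002,"z": 0.03,"wx": -0.001,"wy": -0.001,"wz": 0,"fingers": -1},{"x": -0.003,"y": 0.001,"z": 0.035,"wx": -0.001,"wy": -0.001,"wz": 0,"fingers": -1},{"x": -0.001,"y": 0,"z": 0.035,"wx": -0.001,"wy": -0.001,"wz": 0,"fingers": -1},{"x": 0,"y": 0,"z": 0.027,"wx": 0,"wy": 0,"wz": 0,"fingers": -1},{"x": 0,"y": 0,"z": 0.002,"wx": 0,"wy": 0,"wz": 0,"fingers": -1}]'

```text
clock: 14.08
tool_pos: [0.6122, 0.1366, 0.0049]
eef_rot: [0.999, -0.04, 0.005, -0.001]
contact_force: [-0.3, 0.2, 0.2]
opening: 0.007
```

```bash
python3 - <<'E'
from h import *
plan(-.047,.1,.009,0,4)
E
```

```text
clock 14.075 bay [-0.0879014   0.10008194] z 0.004883546246991138 th -0.0029979232314553267 F [-0.34006345  0.24249493  0.20645906]
0 [ 0.0128 -0.     -0.0012] [-0.0003 -0.0007 -0.0002]
1 [ 0.0128 -0.     -0.0012] [-0.0003 -0.0007 -0.0002]
2 [ 0.0128  0.     -0.0012] [-0.0003 -0.0007 -0.0002]
3 [ 0.0128  0.     -0.0013] [-0.0003 -0.0007 -0.0002]
```

Request:
apply_moves --series '[{"x": 0.012,"y": 0,"z": -0.004,"wx": 0,"wy": 0,"wz": 0,"fingers": -1},{"x": 0.013,"y": 0,"z": 0,"wx": 0,"wy": 0,"wz": 0,"fingers": -1},{"x": 0.013,"y": 0,"z": 0,"wx": 0,"wy": 0,"wz": 0,"fingers": -1},{"x": 0.01,"y": 0,"z": 0,"wx": 0,"wy": 0,"wz": 0,"fingers": -1},{"x": 0.006,"y": 0,"z": 0,"wx": 0,"wy": 0,"wz": 0,"fingers": -1}]'

```text
clock: 14.7
tool_pos: [0.6604, 0.133, 0.012]
eef_rot: [0.999, -0.041, 0.007, -0.002]
contact_force: [0.3, 1.2, -1.0]
opening: 0.008
```

Request:
apply_moves --series '[{"x": 0.006,"y": 0,"z": 0,"wx": 0,"wy": 0,"wz": 0,"fingers": -1}]'

```text
clock: 14.82
tool_pos: [0.6622, 0.1329, 0.0117]
eef_rot: [0.999, -0.041, 0.003, -0.002]
contact_force: [-12.6, 1.2, 12.1]
opening: 0.004
```

```bash
python3 - <<'E'
from h import *
plan(-.0408,.1,.009,0,4)
E
```

```text
clock 14.825 bay [-0.0377395   0.10025595] z 0.01174927560592733 th -0.0033560398035482886 F [-12.63528182   1.18227841  12.10077301]
0 [-0.001   0.0001  0.0009] [-0.0003 -0.0005 -0.0003]
1 [-0.001   0.0001  0.0009] [-0.0003 -0.0005 -0.0003]
2 [-0.001   0.0001  0.0009] [-0.0003 -0.0005 -0.0003]
3 [-0.001   0.0001  0.0009] [-0.0003 -0.0005 -0.0003]
```

The left end met the wall (12.6 N). Backing off for a check.

Request:
apply_moves --series '[{"x": -0.025,"y": 0,"z": 0,"wx": 0,"wy": 0,"wz": 0,"fingers": -1},{"x": -0.04,"y": 0,"z": 0,"wx": 0,"wy": 0,"wz": 0,"fingers": -1},{"x": -0.01,"y": 0,"z": -0.06,"wx": 0,"wy": 0,"wz": 0,"fingers": -1},{"x": -0.04,"y": 0.03,"z": -0.06,"wx": 0,"wy": 0,"wz": 0,"fingers": -1},{"x": -0.06,"y": 0.05,"z": 0,"wx": 0,"wy": 0,"wz": 0,"fingers": -1},{"x": -0.06,"y": 0.06,"z": 0,"wx": 0,"wy": 0,"wz": 0,"fingers": -1},{"x": -0.02,"y": 0.06,"z": 0,"wx": 0,"wy": 0,"wz": 0,"fingers": -1}]'

```text
clock: 15.7
tool_pos: [0.447, -0.0075, 0.1077]
eef_rot: [0.999, -0.036, 0.008, -0.004]
contact_force: [1.3, -0.8, 0.2]
opening: 0.004
```

```bash
python3 - <<'E'
from h import *
plan(-.092,-.085,.009,0,4)
p,d=snapshot("top"); np.save("pics/d10.npy",d); cv2.imwrite("pics/t10f.png",p[:,:,::-1]); crop(p[:,:,::-1],205,165,150,75,5.2,"pics/t10.png")
g=cv2.cvtColor(p,cv2.COLOR_RGB2GRAY)
# bar bright mask between wall and post: corner fit
m=(g>235).astype(np.uint8); m[:,:225]=0;m[:,325:]=0;m[:175]=0;m[208:]=0
n,l,st,ce=cv2.connectedComponentsWithStats(m)
for i in range(1,n):
    if st[i,4]>40: print(st[i],cv2.boxPoints(cv2.minAreaRect(np.argwhere(l==i)[:,::-1].astype(np.float32))).round(1).tolist())
E
```

```text
clock 15.7 bay [-0.24137331 -0.05651129] z 0.10774455707925437 th 0.005316638113938038 F [ 1.26055584 -0.84398124  0.24604547]
0 [0.0461 0.0094 0.0315] [-0.0006 -0.0013  0.0004]
1 [0.0463 0.0093 0.0314] [-0.0006 -0.0013  0.0004]
2 [0.0464 0.0091 0.0312] [-0.0006 -0.0013  0.0004]
3 [0.0465 0.009  0.031 ] [-0.0006 -0.0013  0.0004]
[233 188  81  11 293] [[232.6999969482422, 190.60000610351562], [233.10000610351562, 187.0], [313.1000061035156, 195.0], [312.70001220703125, 198.60000610351562]]
[232 194  81  11 320] [[231.6999969482422, 196.89999389648438], [232.10000610351562, 193.0], [312.29998779296875, 201.0], [311.8999938964844, 204.89999389648438]]
```

View pics/t10.png

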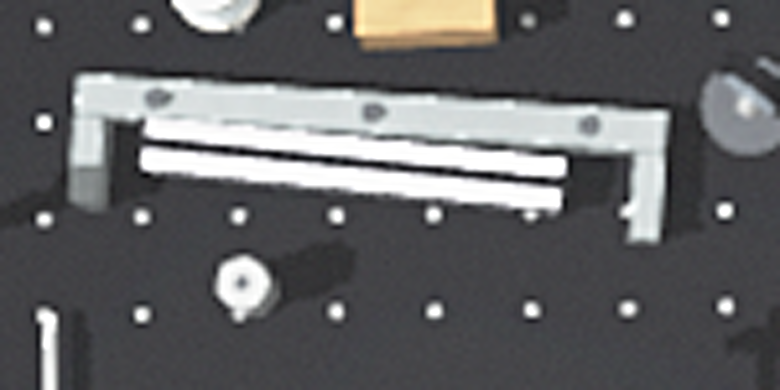

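(12 pictures viewed, so the rest is numeric.) The left end is flush, and the right end is now a few mm off the wall. I'll push about 30 mm right of centre so that the left end stays pressed to the wall.

```bash
cat >> h.py <<'E'
def fit():
    p,d=snapshot("top"); g=cv2.cvtColor(p,cv2.COLOR_RGB2GRAY)
    m=(g>235).astype(np.uint8); m[:,:222]=0;m[:,325:]=0;m[:175]=0;m[211:]=0
    n,l,st,ce=cv2.connectedComponentsWithStats(m); A=[]
    for i in range(1,n):
        if st[i,4]>150 and st[i,2]>60: A.append(np.argwhere(l==i)[:,::-1])
    print(len(A),"strips"); P=np.concatenate(A).astype(float)
    b=np.array([w2b(q) for q in px2w("top",P,.026)])*1000
    # normal extent via slope of each strip
    k=[np.polyfit(c[:,1],c[:,0],1) for c in np.split(b,np.cumsum([len(a) for a in A])[:-1])]
    print("slopes rad",[round(float(q[0]),4) for q in k],"centre mm",((b.max(0)+b.min(0))/2).round(1),"y ext",b[:,1].min().round(1),b[:,1].max().round(1),"x mid",np.mean([np.polyval(q,b[:,1].mean()) for q in k]).round(1))
E
python3 -c "
from h import *
fit(); plan(-.085,-.022,.009,0,4)"
```

```text
2 strips
slopes rad [0.033, 0.0328] centre mm [-15.3   7.7] y ext -98.8 114.2 x mid -15.0
clock 15.8 bay [-0.24160813 -0.06183605] z 0.10764505929272529 th -0.005683393285076235 F [ 0.28589723 -0.06403565 -0.0444908 ]
0 [ 0.0484 -0.0126  0.0316] [-0.0003 -0.0011 -0.0005]
1 [ 0.0485 -0.0126  0.0314] [-0.0003 -0.0011 -0.0005]
2 [ 0.0487 -0.0125  0.0312] [-0.0003 -0.0011 -0.0005]
3 [ 0.0488 -0.0125  0.031 ] [-0.0003 -0.0011 -0.0005]
```

Request:
apply_moves --series '[{"x": 0.055,"y": -0.015,"z": 0.02,"wx": 0,"wy": -0.002,"wz": -0.001,"fingers": -1},{"x": 0.055,"y": -0.015,"z": 0.03,"wx": 0,"wy": -0.002,"wz": -0.001,"fingers": -1},{"x": 0.05,"y": -0.012,"z": 0.03,"wx": 0,"wy": 0,"wz": 0,"fingers": -1},{"x": 0.02,"y": -0.006,"z": 0.03,"wx": 0,"wy": 0,"wz": 0,"fingers": -1},{"x": 0,"y": 0,"z": 0.012,"wx": 0,"wy": 0,"wz": 0,"fingers": -1}]'

```text
clock: 16.42
tool_pos: [0.6015, 0.0151, 0.0101]
eef_rot: [0.999, -0.04, 0.004, -0.002]
contact_force: [0.0, 0.2, 0.7]
opening: 0.004
```

```bash
python3 - <<'E'
from h import *
plan(-.05,-.022,.009,0,4)
E
```

```text
clock 16.425 bay [-0.08905728 -0.02189886] z 0.010093481687637997 th -0.0013397859049445876 F [0.02475668 0.24254712 0.70301213]
0 [0.0122 0.     0.0004] [-0.0004 -0.0007 -0.0001]
1 [0.0122 0.     0.0004] [-0.0004 -0.0007 -0.0001]
2 [0.0122 0.     0.0004] [-0.0004 -0.0007 -0.0001]
3 [0.0122 0.     0.0004] [-0.0004 -0.0007 -0.0001]
```

Request:
apply_moves --series '[{"x": 0.014,"y": 0,"z": 0,"wx": 0,"wy": 0,"wz": 0,"fingers": -1},{"x": 0.014,"y": 0,"z": 0,"wx": 0,"wy": 0,"wz": 0,"fingers": -1},{"x": 0.012,"y": 0,"z": 0,"wx": 0,"wy": 0,"wz": 0,"fingers": -1},{"x": 0.01,"y": 0,"z": 0,"wx": 0,"wy": 0,"wz": 0,"fingers": -1},{"x": 0.006,"y": 0,"z": 0,"wx": 0,"wy": 0,"wz": 0,"fingers": -1},{"x": 0.006,"y": 0,"z": 0,"wx": 0,"wy": 0,"wz": 0,"fingers": -1}]'

```text
clock: 17.18
tool_pos: [0.65, 0.0108, 0.011]
eef_rot: [0.999, -0.04, 0.002, -0.002]
contact_force: [-2.0, -0.4, 0.5]
opening: 0.007
```

Request:
apply_moves --series '[{"x": 0.006,"y": 0,"z": 0,"wx": 0,"wy": 0,"wz": 0,"fingers": -1}]'

```text
clock: 17.3
tool_pos: [0.653, 0.0103, 0.0109]
eef_rot: [0.999, -0.04, -0.0, -0.002]
contact_force: [-7.3, -0.4, 6.8]
opening: 0.009
```

```bash
python3 - <<'E'
from h import *
plan(-.05,-.022,.009,0,1)
E
```

```text
clock 17.3 bay [-0.03735473 -0.02271822] z 0.010894732029199022 th -0.001521558828504077 F [-7.34503891 -0.41817658  6.8102523 ]
0 [-0.0158 -0.0009  0.0024] [-0.0011  0.0002 -0.0005]
```

Contact with the wall at bay x -0.0374, the same depth as at the left end. One more gentle press, then back away and check.

Request:
apply_moves --series '[{"x": 0.006,"y": 0,"z": 0,"wx": 0,"wy": 0,"wz": 0,"fingers": -1}]'

```text
clock: 17.42
tool_pos: [0.6531, 0.0102, 0.0109]
eef_rot: [0.999, -0.04, -0.006, -0.002]
contact_force: [-13.2, 2.1, 15.1]
opening: 0.004
```

Request:
apply_moves --series '[{"x": -0.025,"y": 0,"z": 0,"wx": 0,"wy": 0,"wz": 0,"fingers": -1},{"x": -0.04,"y": 0,"z": 0,"wx": 0,"wy": 0,"wz": 0,"fingers": -1},{"x": -0.02,"y": 0,"z": -0.06,"wx": 0,"wy": 0,"wz": 0,"fingers": -1},{"x": -0.05,"y": 0,"z": -0.06,"wx": 0,"wy": 0,"wz": 0,"fingers": -1},{"x": -0.06,"y": 0.02,"z": 0,"wx": 0,"wy": 0,"wz": 0,"fingers": -1},{"x": -0.06,"y": 0.02,"z": 0,"wx": 0,"wy": 0,"wz": 0,"fingers": -1},{"x": 0,"y": 0,"z": 0,"wx": 0,"wy": 0,"wz": 0,"fingers": -1}]'

```text
clock: 18.3
tool_pos: [0.4467, -0.0057, 0.1112]
eef_rot: [0.999, -0.039, -0.001, -0.002]
contact_force: [0.7, 0.3, 0.2]
opening: 0.005
```

```bash
python3 - <<'E'
from h import *
fit(); plan(-.05,-.022,.009,0,1)
p,d=snapshot("top"); a=cv2.imread("pics/top0.png")[:,:,::-1]
df=(cv2.absdiff(cv2.GaussianBlur(p,(3,3),0),cv2.GaussianBlur(np.ascontiguousarray(a),(3,3),0)).max(2)>60).astype(np.uint8)
n,l,st,ce=cv2.connectedComponentsWithStats(df)
for i in range(1,n):
    if st[i,4]>15: print("changed",st[i].tolist())
E
```

```text
2 strips
slopes rad [-0.0005, -0.0038] centre mm [-11.2   8.6] y ext -97.0 114.2 x mid -11.1
clock 18.35 bay [-0.23832696 -0.05369648] z 0.11121158108522484 th 0.000389108324003809 F [ 1.64432309 -0.11837354  0.1443122 ]
0 [ 0.2352 -0.0388  0.1285] [-0.0018 -0.0006  0.0001]
changed [232, 188, 82, 9, 296]
changed [232, 193, 82, 10, 423]
changed [493, 196, 92, 147, 5808]
changed [464, 222, 17, 24, 198]
changed [486, 224, 21, 29, 200]
changed [288, 234, 84, 20, 752]
changed [252, 275, 6, 18, 60]
changed [451, 277, 17, 41, 370]
changed [444, 302, 39, 129, 1619]
changed [209, 321, 54, 39, 1351]
changed [172, 329, 118, 95, 4155]
changed [202, 329, 5, 8, 30]
changed [263, 329, 7, 31, 151]
changed [376, 357, 49, 39, 394]
changed [0, 397, 40, 46, 1240]
changed [269, 418, 24, 19, 309]
changed [234, 427, 17, 14, 119]
changed [387, 433, 55, 17, 257]
changed [245, 443, 5, 11, 46]
changed [242, 462, 12, 18, 66]
changed [262, 473, 5, 7, 27]
changed [271, 474, 11, 6, 56]
```

The bar is flush (slope about 0.002 rad, centre y +8.6 mm). The changed areas around the mug look like the arm's shadow, so I'll check using depth.

```bash
python3 - <<'E'
from h import *
p,d=snapshot("top"); a=np.load("pics/top0.npy")
df=((np.abs(d-a)>.012)&(d>0)&(a>0)).astype(np.uint8)
n,l,st,ce=cv2.connectedComponentsWithStats(df)
print([s.tolist() for s in st[1:] if s[4]>12]); print(get_state()["contact_force"])
E
```

```text
[[344, 28, 6, 8, 13], [411, 34, 10, 6, 14], [600, 39, 6, 6, 14], [428, 44, 6, 7, 17], [558, 48, 6, 9, 14], [540, 50, 7, 7, 18], [381, 53, 4, 8, 13], [457, 53, 10, 12, 26], [623, 53, 3, 10, 17], [81, 54, 7, 6, 13], [335, 55, 10, 4, 13], [419, 55, 8, 7, 14], [550, 56, 9, 7, 15], [191, 58, 5, 11, 14], [346, 61, 11, 4, 16], [360, 62, 6, 9, 16], [382, 62, 9, 8, 16], [144, 64, 9, 6, 20], [15, 66, 8, 5, 16], [534, 66, 7, 10, 13], [36, 69, 6, 9, 16], [244, 69, 6, 7, 15], [408, 68, 7, 7, 15], [582, 68, 8, 8, 13], [110, 70, 12, 7, 18], [517, 70, 5, 8, 16], [631, 70, 8, 9, 16], [73, 73, 6, 9, 15], [278, 72, 6, 7, 18], [317, 76, 8, 8, 19], [461, 77, 6, 6, 13], [200, 79, 5, 6, 14], [284, 82, 6, 10, 17], [597, 83, 6, 7, 14], [121, 84, 7, 6, 14], [560, 84, 7, 5, 13], [130, 87, 9, 6, 20], [189, 86, 11, 9, 30], [212, 87, 4, 9, 13], [323, 87, 7, 6, 15], [589, 91, 10, 8, 16], [270, 93, 11, 6, 14], [606, 92, 10, 10, 21], [96, 94, 6, 7, 14], [620, 134, 8, 9, 17], [584, 156, 7, 7, 13], [632, 156, 8, 7, 15], [231, 189, 85, 14, 778], [594, 190, 8, 7, 20], [615, 206, 5, 11, 19], [589, 218, 7, 9, 15], [612, 218, 4, 10, 14], [612, 226, 9, 6, 13], [191, 235, 183, 245, 17238], [623, 329, 3, 10, 13], [631, 334, 7, 8, 15], [607, 392, 7, 6, 16], [0, 397, 41, 47, 1248]]
[ 0.38678619 -1.13717245  0.20602035]
```

Only the profile (and the arm) changed in depth. The mug, lenses, jar, carton, post and bay did not. Handing in.

```bash
python3 -c "
from plant import *
print(finish_job())"
```

```text
the job is handed in; nothing more can be done
None
```

The profile lies flush along the bay's back wall, about 9 mm left of the middle and clear of both end walls. I handed the job in at about 18 s on the robot's clock.

- **What I did:** With the fingers closed, I swung the left end in and pushed the bar along its axis past the post. I then pushed the right end to the wall, then the left end, and finished with a press near the middle. It was only pushed, never gripped. I saw no tipping, but did not measure it.
- **Fit against the wall:** Over the whole bar the angle to the wall fits to about 0.002 rad. Its centre line measured 11 mm from the wall face against 12.5 mm at home, within the 2 mm calibration. The last presses against the wall peaked at about 20 N.
- **Rest of the bench:** A depth comparison with the start showed no clear change at the mug, lenses, jar, carton, post and bay. The arm covered part of the front of the view in that last check. I last saw the whole screwdriver and the large bar's near end unmoved in pictures taken before the bar entered the bay.
- **A check that disagreed:** The colour comparison flagged areas around the mug. Depth showed no change there, so I took them for the arm's shadow.
- **Extra pushes needed:** After the right-end push the left end stood about 23 mm off the wall, and after the left-end push the right end stood about 7 mm off. The later pushes closed both gaps.

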